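# Fit the missing exhaust silencer in its push-in fitting

### The job

Take the tall silencer out of the spares holder and push its stem straight down into the open push-in fitting on the can crusher's valve block, on past the resistance of the collet until it is locked and fully home, but do not press so hard that the block's rubber feet are squashed flat. Then prove the lock with a firm upward tug that lifts the block a little on its feet, let it settle back, let go and back away, and leave the silencer fully home and everything else where it was.

Things in the scene. Friction and masses are not known exactly. Their poses are not given: they have to be found in the camera images.
- silencer_mid (a point): Exhaust silencer, tallest of the three spares in the holder: grey ribbed plastic cylinder 30 mm across, 58 mm tall, on a 39 mm steel stem; 60 to 130 g. This point is the middle of the cylinder: 29 mm above its flat underside, 68 mm above the stem tip. z is its axis, up. Grip it round the cylinder. At the start it hangs upright, stem in a hole, underside on the holder's top face.
- stem_tip (a point): Lower tip of the silencer's stem, on the axis. The stem is 16 mm across and 39 mm long; its tapered nose is 9 mm across at the tip and 16 mm at 5 mm up, where a groove 11 mm across and 7 mm long begins with a square shoulder.
- port (a point): Centre of the mouth of the open push-in fitting, at the top of its grey release collar; 102 mm above the work surface at rest. Upright black barrel 28 mm across and 36 mm tall, collar 24 mm across and 3 mm high, bore 18 mm across. z points up out of the bore; y and the yaw are the block's. 63 mm towards its +y stands an identical silencer, already fitted; along its x nothing stands within 80 mm.
- bore_stop (a point): Stop at the bottom of the open fitting's bore, 36 mm below the mouth. Four spring jaws of the collet sit 7 mm above it: the nose meets them with its tip about 6 mm above the stop, the push then grows to a peak of 11 to 17 N just before they snap into the groove, 1.5 mm above the stop. Fully home, tip on the stop, the cylinder's underside is 3 mm above the mouth. Tugged, it rises 1.5 mm and holds.
- block (a joint): Height of the valve block on its rubber feet (m): 0 at rest, negative pushed down, positive pulled up. It yields 1 mm for every 2.5 N either way and the fitting moves with it; the feet count as squashed flat at -10 mm (about 25 N).
- valve_base: Foot plate of the valve block, screwed down: steel, 90 mm (x) by 230 mm (y), 5 mm thick; origin at the centre of its underside. On it, on four rubber feet, the aluminium block, 70 by 210 mm, top face 63 mm up; open fitting at y = -75 mm, taken one at y = -12 mm, two black solenoid valves (tops 130 mm up) at y = +37 and +72 mm.
- holder: Spares holder: fixed white plastic block 60 mm (x) by 200 mm (y), 46 mm high, with three upright holes 19 mm across at y = -65, 0 and +65 mm, one spare hanging by its shoulder in each. Origin at the centre of its underside. Nothing stands within 60 mm of its long sides.
- plug: Spare blanking plug in the holder, not wanted: same stem, flat grey head 29 mm across and only 12 mm tall. Origin at the stem's tip.
- reducer: Spare reducer in the holder, not wanted: same stem, stepped black head 29 mm across, 35 mm tall. Origin at the stem's tip.
- soju_bottle: Green glass soju bottle standing at one side, 65 mm across, 215 mm tall. Origin at the centre of its base.
- egg_carton: Transparent egg carton at one side, 250 mm (x) by 105 mm, 62 mm high. Origin at the centre of its base.
- tuna_can: Steel tuna can near the middle, 85 mm across, 35 mm high. Origin at the centre of its base.
- bottle_cap: Red plastic bottle cap near the middle, 30 mm across, 14 mm high. Origin at the centre of its base.
Not all that is in view belongs to the job. There is more than one size of the valve_base; the one meant has the size given above.

How it is judged:
On the way, in this order (a step that is already met when the one before it is completed fails the run):
1. the silencer is pushed fully home in the open fitting (z of silencer_mid in the frame of port between 0.029 and 0.0335 m and horizontal distance between silencer_mid and port below 0.008 m and angle between silencer_mid's own z axis and vertical below 0.12 rad), for 0.1 s.
2. the silencer is tugged upwards and holds: the block is lifted at least 2 mm on its rubber feet (a pull of about 5 N) with the silencer still home (z of silencer_mid in the frame of port below 0.0347 m and horizontal distance between silencer_mid and port below 0.008 m and value of joint block above 0.002 m), for 0.1 s.
At the end, for the whole second after the job is handed in: The silencer is locked in the open fitting: the middle of its body 29 to 34.5 mm above the fitting's mouth (32 mm when fully home), within 8 mm of the fitting's axis, upright within 0.12 rad, at rest and let go, and the valve block is back at its rest height within 1 mm (z of silencer_mid in the frame of port between 0.029 and 0.0345 m and horizontal distance between silencer_mid and port below 0.008 m and angle between silencer_mid's own z axis and vertical below 0.12 rad and linear speed of silencer below 0.02 m/s and value of joint block between -0.001 and 0.001 m); the robot touches nothing.
It fails at once if the block is pressed down more than 10 mm on its rubber feet (a push of about 25 N) (value of joint block below -0.01 m).
It fails at once if another spare is moved more than 20 mm (distance of any of plug, reducer from where it was at the start of the episode above 0.02 m).
It fails at once if a bystander (green bottle, egg carton, tuna can, bottle cap) is moved more than 30 mm (distance of any of soju_bottle, egg_carton, tuna_can, bottle_cap from where it was at the start of the episode above 0.03 m).
It also fails if it takes over 58 s, if anything falls off the work surface, if the arm or the gripper's body presses on something with over 40 N, if the wrist force passes 120 N, or if a joint passes its speed limit or range.

### The arm

A 6-joint arm with a two-finger parallel gripper is mounted at the origin on the work surface. World frame = base frame: x ahead of the robot, y to its left, z up, the work surface at z = 0. Lengths are in m, angles in rad, forces in N, time in s.
With the tool pointing down it reaches from about 0.275 to 0.875 m from the base axis. Payload 12.5 kg.
Tool frame: the origin (TCP) lies at the very end of the fingers, on their centre line; the grasp point (between the pads) lies 19 mm behind it; x points along the fingers, y is the direction in which the jaws open and shut, and the axes are right-handed (so a half turn about x gives the same grasp; the last joint's range is limited). The gripper opens to 85 mm and grips with 20 to 120 N. Pads are 22 mm wide; open, the fingers measure 114 mm over their backs; the gripper's body (76 mm by 85 mm) begins 54 mm behind the grasp point. The pads swing forward as they close: fully open they stand 13 mm farther back than shut.
Start: joints at [1.263, 0.351, 1.652, -0, 1.139, -0.085], TCP at [0.121, 0.536, 0.231] pointing down, gripper open.
Joint ranges: [-2.75, 2.75], [-0.79, 2.1], [0.01, 2.65], [-1.57, 4.71], [0.07, 3.14], [-2.87, 2.87]. Speed limits (rad/s): [2.22, 2.22, 2.79, 3.14, 3.14, 3.14].

### API

Orientations are given as a 3x3 rotation matrix whose columns are the frame's x, y, z axes.
In Python, from bench import manip gives the robot as it stands. Calls block until the motion is done:
- manip.move_ptp(position, orientation): joint-space move of the TCP to a pose.
- manip.move_l(position, attitude=None, max_speed=0.15): straight line of the TCP; attitude=None keeps the orientation; max_speed is the mean speed in m/s.
- manip.move_j(angles): joint-space move.
- manip.set_gripper(opening, effort=None): opening from 0.0 (shut) to 1.0 (fully open); effort is the grip in N (None keeps the last); returns when the fingers have stopped.
- manip.dwell(seconds).
- manip.inverse_kinematics(position, orientation): joint angles nearest the present ones, or None.
- manip.grab_frame(name): name is "scene" or "side" or "wrist"; returns (picture, depth): 400x640x3 uint8, red, green, blue; 400x640 float32, m along the optical axis (not along the pixel's ray), 0 where there is no reading.
- manip.get_calibration(name): a dict with "camera_matrix" (3x3 intrinsics, pixels), "k1" (the pictures are not rectified: a ray, as slopes to the right and down, at radius r is drawn at 1 + k1 r^2 times it, then the intrinsics apply), "R" (3x3) and "t" (3): a world point X has camera coordinates R X + t. Camera axes: x right, y down, z forward; pixel columns grow to the right and rows downward; lengths in m; the calibration is good to about 2 mm. A picture is of the moment at which its call begins: read the wrist's pose just before it. get_calibration takes no time and is no camera call; for the wrist camera it gives the pose at the moment of the call.
A pose or a line that the arm cannot do raises manip.Unreachable and nothing moves.
- manip.sign_off(): hands the job in, once; it reports no verdict.
Trained networks look in the newest picture that a camera, given by its name, has taken for a name from the list of things; names that differ only in an ending like _2 or _b are one class to them, and where a whole thing is asked for, a point or a joint stands for the part that bears it (a point fixed in the world has none). Each returns a list of dicts, best first, with "confidence" (0 to 1); they miss things now and then, are a little off and sometimes report something else, mostly with a low value. They report only what shows in the picture. A call takes as long as a camera call. They do not tell look-alikes from the thing itself.
- manip.look_for(camera, name): "at" ([x, y, z] in m, in world coordinates, good to about 4 mm: the middle of the surface that is visible of it).
Readings, each from a call of its own:
- manip.current_time(): time.
- manip.current_qpos(): joint angles.
- manip.current_joint_vel(): joint speeds.
- manip.current_joint_torque(): joint torques, N m.
- manip.current_ee_pos(): TCP position.
- manip.current_tcp_rot(): TCP orientation.
- manip.current_force(): force on the tool from outside, world axes, zero at the start.
- manip.current_ft_torque(): the same for the moment, N m.
- manip.current_grip_width(): opening from 0.0 (shut) to 1.0 (fully open).
Only numpy, scipy, OpenCV 4.12 (cv2) and the standard library are available. Lean on these libraries where they do the work, as an engineer would, in place of code of your own. Each camera call takes 0.05 s, during which the arm holds its last target.

## Working session

There is one attempt and no reset: what is moved stays moved. The work goes in short steps, each a Python script; the robot and the scene stay as the last script left them, time stands still between calls to the robot, and variables do not carry over. Pictures are saved under pics/ and viewed, and the job is handed in when it is done.

```bash
ls; mkdir -p pics
python3 - <<'E'
from bench import manip
import cv2,numpy as np
for n in ("scene","side","wrist"):
    c=manip.get_calibration(n)
    im,d=manip.grab_frame(n)
    cv2.imwrite(f"pics/{n}0.png",im[:,:,::-1]); np.savez(f"pics/{n}0.npz",im=im,d=d,K=c["camera_matrix"],k1=c["k1"],R=c["R"],t=c["t"])
    print(n,c, (d>0).mean())
print(manip.current_time())
E
```

```text
pics
scene {'camera_matrix': array([[386.30749527,   0.        , 324.33065952],
       [  0.        , 386.30749527, 203.65535292],
       [  0.        ,   0.        ,   1.        ]]), 'k1': -0.007424936832567438, 'R': array([[-0.59168999,  0.80601101,  0.01578628],
       [ 0.59352968,  0.44879262, -0.66806265],
       [-0.54555062, -0.38591635, -0.74393756]]), 't': array([ 0.31772911, -0.19764564,  1.53169299])} 0.995984375
side {'camera_matrix': array([[366.49682048,   0.        , 313.70157148],
       [  0.        , 366.49682048, 204.15685438],
       [  0.        ,   0.        ,   1.        ]]), 'k1': 0.002220226733909697, 'R': array([[ 0.88278526, -0.46969764,  0.00862006],
       [-0.2123796 , -0.41539496, -0.88450095],
       [ 0.41902874,  0.77899368, -0.46645875]]), 't': array([-0.4636684 ,  0.18137662,  0.90011506])} 0.9962109375
wrist {'camera_matrix': array([[287.97441387,   0.        , 316.41677416],
       [  0.        , 287.97441387, 195.43548607],
       [  0.        ,   0.        ,   1.        ]]), 'k1': -0.05254579062742803, 'R': array([[ 2.20493492e-01,  9.75387992e-01, -9.40673662e-04],
       [ 9.22817282e-01, -2.08296968e-01,  3.24068878e-01],
       [ 3.15896952e-01, -7.23231482e-02, -9.46033021e-01]]), 't': array([-0.54975873, -0.04227255,  0.37942226])} 0.99607421875
0.15
```

View pics/scene0.png

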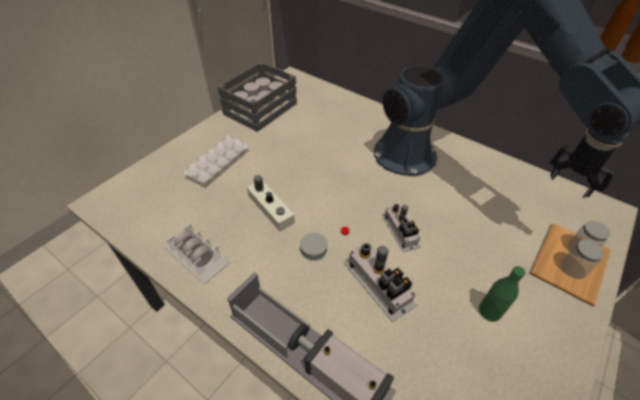

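View pics/side0.png

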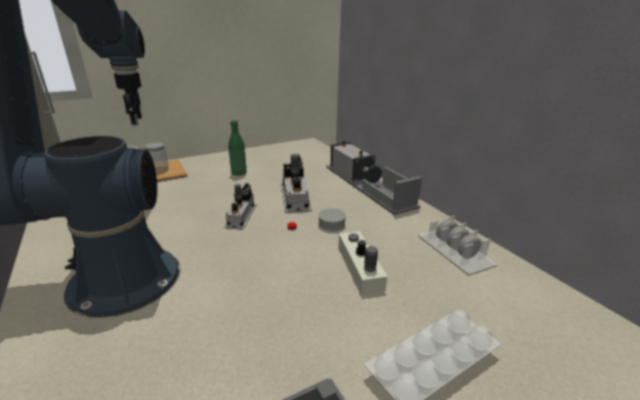

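View pics/wrist0.png

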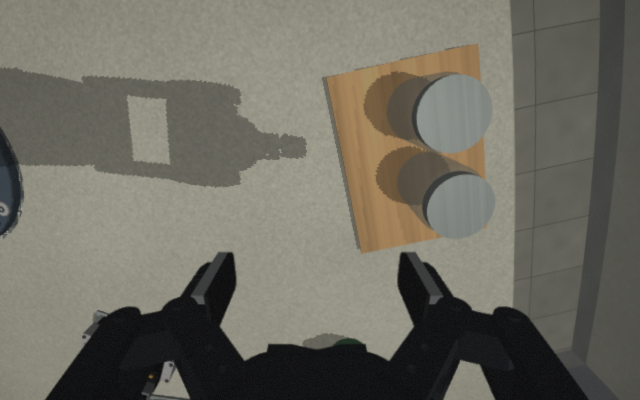

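The scene view shows the white holder at about (270,203), with the tall silencer at its (258,183) end. The large valve block is at about (380,280), and its open fitting looks to be the one at (365,250). A smaller look-alike block is at (402,225). Next I'll turn pixels into positions.

```bash
cat > h.py <<'E'
import numpy as np,cv2
from bench import manip
def snap(n,name=None):
    c=manip.get_calibration(n); im,d=manip.grab_frame(n)
    f=dict(im=im,d=d,K=c["camera_matrix"],k1=c["k1"],R=c["R"],t=c["t"])
    if name: cv2.imwrite(f"pics/{name}.png",im[:,:,::-1]); np.savez(f"pics/{name}.npz",**f)
    return f
def dist(f): return np.array([f["k1"],0,0,0,0],float)
def cloud(f):
    h,w=f["d"].shape; u,v=np.meshgrid(np.arange(w),np.arange(h))
    p=cv2.undistortPoints(np.stack([u,v],-1).reshape(-1,1,2).astype(np.float64),f["K"],dist(f)).reshape(h,w,2)
    d=f["d"].astype(float); C=np.dstack([p[...,0]*d,p[...,1]*d,d])
    X=(C-f["t"])@f["R"]; X[d<=0]=np.nan; return X
def proj(f,P):
    P=np.atleast_2d(P).astype(float)
    return cv2.projectPoints(P,cv2.Rodrigues(f["R"])[0],f["t"],f["K"],dist(f))[0].reshape(-1,2)
def ray(f,uv):
    p=cv2.undistortPoints(np.array([[uv]],float),f["K"],dist(f)).ravel()
    return -f["R"].T@f["t"], f["R"].T@np.array([p[0],p[1],1])
E
python3 - <<'E'
from h import *
for s in("scene","side"):
    f=dict(np.load(f"pics/{s}0.npz")); X=cloud(f)
    u0,u1,v0,v1=(220,440,150,330) if s=="scene" else (215,410,140,310)
    im=f["im"][v0:v1,u0:u1]; cv2.imwrite(f"pics/{s}_z.png",cv2.resize(im,None,fx=3.6,fy=3.3,interpolation=cv2.INTER_CUBIC)[:600,:800,::-1])
    for n in ("silencer_mid","port","valve_base","holder","plug","reducer","tuna_can","bottle_cap","soju_bottle","egg_carton"):
        print(s,n,[(np.round(r["at"],3).tolist(),round(r["confidence"],2)) for r in manip.look_for(s,n)][:4])
f=dict(np.load("pics/scene0.npz")); X=cloud(f)
# top-down heightmap combining
img=np.zeros((560,760,3),np.uint8)
g=np.zeros((560,760))
for s in("scene","side"):
    f=dict(np.load(f"pics/{s}0.npz")); X=cloud(f).reshape(-1,3); c=f["im"].reshape(-1,3)
    o=np.argsort(np.nan_to_num(X[:,2])); X=X[o];c=c[o]
    # x 0.3..0.9 rows down;  y -0.5..0.3 cols
    r=((X[:,0]-0.2)/0.00125); q=((0.45-X[:,1])/0.00125)
    ok=(r>=0)&(r<559)&(q>=0)&(q<759)&(X[:,2]>0.0)&(X[:,2]<0.25)
    for a,b,z in zip(r[ok].astype(int),q[ok].astype(int),X[ok,2]): g[a:a+2,b:b+2]=np.maximum(g[a:a+2,b:b+2],z)
cv2.imwrite("pics/top.png",cv2.applyColorMap((np.clip(g/0.14,0,1)*255).astype(np.uint8),cv2.COLORMAP_TURBO))
E
```

```text
scene silencer_mid []
scene port [([0.373, 0.179, 0.049], 0.94), ([0.579, 0.235, 0.063], 0.63)]
scene valve_base [([0.586, 0.238, 0.062], 0.81), ([0.374, 0.189, 0.04], 0.61), ([0.578, 0.236, 0.065], 0.59)]
scene holder [([0.553, -0.201, 0.051], 0.59)]
scene plug [([0.558, -0.162, 0.06], 0.4)]
scene reducer [([0.539, -0.221, 0.06], 0.61)]
scene tuna_can [([0.588, 0.002, 0.033], 0.98)]
scene bottle_cap [([0.465, 0.033, 0.013], 0.56)]
scene soju_bottle [([0.473, 0.515, 0.12], 0.94)]
scene egg_carton [([0.501, -0.517, 0.041], 0.74), ([0.472, 0.513, 0.119], 0.59)]
side silencer_mid [([0.508, -0.3, 0.081], 0.65)]
side port [([0.548, 0.192, 0.067], 0.97), ([0.343, 0.152, 0.05], 0.83)]
side valve_base [([0.546, 0.154, 0.063], 0.97), ([0.341, 0.153, 0.045], 0.59)]
side holder [([0.513, -0.283, 0.043], 0.92)]
side plug [([0.547, -0.172, 0.056], 0.38)]
side reducer []
side tuna_can [([0.574, -0.023, 0.036], 0.84)]
side bottle_cap [([0.464, 0.017, 0.014], 0.61)]
side soju_bottle [([0.442, 0.492, 0.096], 0.69)]
side egg_carton [([0.469, -0.55, 0.044], 0.86)]
```

View pics/scene_z.png

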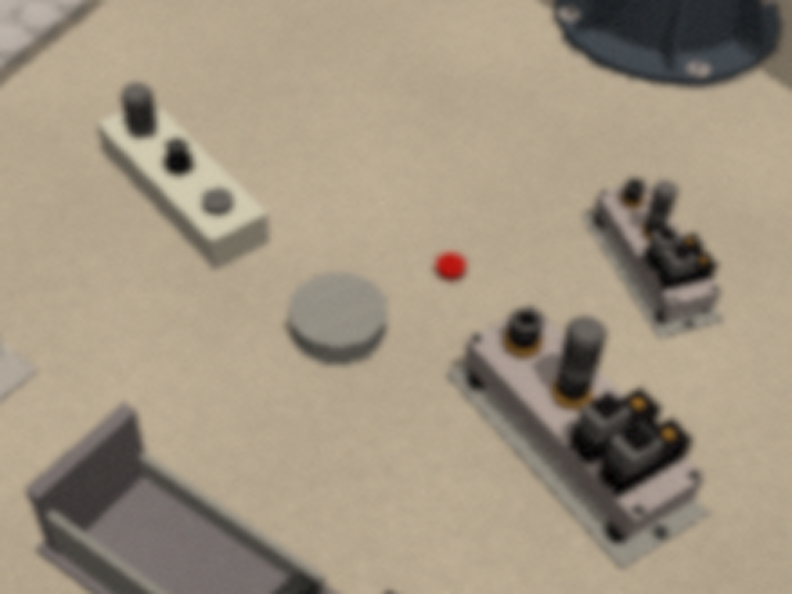

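View pics/top.png

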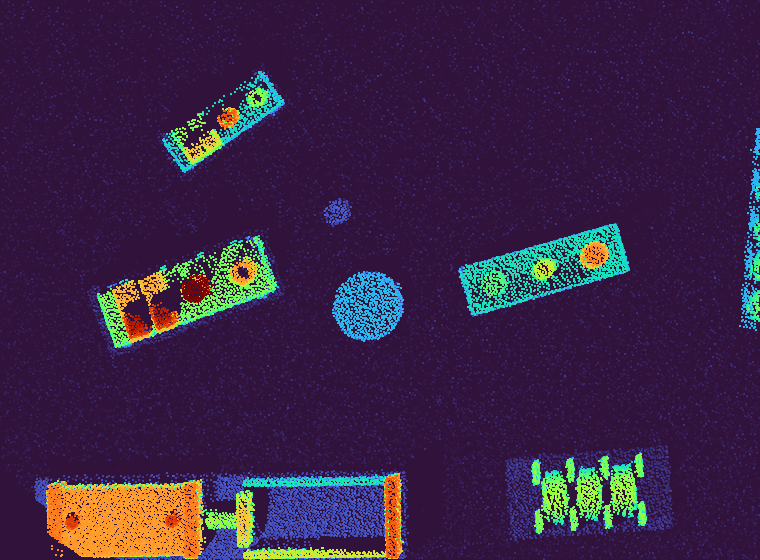

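The heightmap shows everything clearly: silencer near (0.517,-0.292), open fitting (a ring) near (0.54,0.146). The larger block is the 230 mm one. I'll refine with fits and then use the wrist camera.

```bash
cat > fit.py <<'E'
from h import *
def rect(X,c,rad,z0,z1):
    m=(np.hypot(X[...,0]-c[0],X[...,1]-c[1])<rad)&(X[...,2]>z0)&(X[...,2]<z1)
    P=X[m]; r=cv2.minAreaRect((P[:,:2]*1000).astype(np.float32)); return np.round(r[0],1),np.round(r[1],1),round(r[2],1),len(P),np.median(P[:,2]).round(4)
E
python3 - <<'E'
from fit import *
for s in("scene","side"):
    X=cloud(dict(np.load(f"pics/{s}0.npz")))
    print(s,"holder",rect(X,(0.54,-0.215),0.13,0.04,0.05))
    print(s,"block",rect(X,(0.567,0.215),0.125,0.055,0.07))
    for n,c,z0,z1 in(("sil",(0.5175,-0.2925),0.095,0.11),("port",(0.54,0.146),0.095,0.108),("taken",(0.56,0.205),0.155,0.17)):
        try: print(n,rect(X,c,0.03,z0,z1), np.nanmean(X[(np.hypot(X[...,0]-c[0],X[...,1]-c[1])<.03)&(X[...,2]>z0)&(X[...,2]<z1)],0).round(4))
        except Exception as e: print(n,e)
# wrist cam in tcp frame
f=dict(np.load("pics/wrist0.npz")); T=manip.current_tcp_rot(); p=manip.current_ee_pos()
print(T.round(3),p,"cam in tcp",(T.T@(-f["R"].T@f["t"]-p)).round(4),"fwd",(T.T@f["R"][2]).round(3))
E
```

```text
scene holder (array([ 537.3, -227.8]), array([205.2,  63.7]), 74.5, 610, np.float64(0.0462))
scene block (array([565.6, 219.1]), array([210.3,  73.2]), 70.2, 805, np.float64(0.0628))
sil (array([ 520.1, -288. ]), array([25.9, 25.5]), 19.1, 48, np.float64(0.1026)) [ 0.5218 -0.2879  0.1022]
port (array([541.1, 147.6]), array([25.5, 25.5]), 32.5, 49, np.float64(0.0997)) [0.5412 0.1489 0.1001]
taken (array([563.7, 208.4]), array([25.7, 29. ]), 31.7, 84, np.float64(0.1614)) [0.564  0.2081 0.1609]
side holder (array([ 536. , -229.6]), array([204.5,  61.9]), 74.1, 770, np.float64(0.0451))
side block (array([556.7, 198.1]), array([177.2,  70. ]), 70.4, 300, np.float64(0.0619))
sil (array([ 515.7, -295. ]), array([24.7, 30.3]), 11.5, 97, np.float64(0.1016)) [ 0.5151 -0.2967  0.1008]
port (array([537.6, 143.2]), array([24. , 24.2]), 33.9, 32, np.float64(0.0983)) [0.5374 0.1437 0.0983]
taken (array([559.1, 201.6]), array([23.1, 21.4]), 32.2, 28, np.float64(0.1599)) [0.5574 0.2008 0.1595]
[[ 0.     0.221  0.975]
 [ 0.     0.975 -0.221]
 [-1.     0.     0.   ]] [0.12150716 0.53640768 0.23129148] cam in tcp [-1.408e-01  1.000e-04 -8.320e-02] fwd [ 0.946 -0.001  0.324]
```

```bash
cat >> h.py <<'E'
def down(ang): # jaw axis angle (deg) in world
    a=np.radians(ang); y=np.array([np.cos(a),np.sin(a),0]); x=np.array([0,0,-1.]); return np.column_stack([x,y,np.cross(x,y)])
HY=np.array([np.cos(np.radians(74.3)),np.sin(np.radians(74.3)),0]); BY=np.array([np.cos(np.radians(70.3)),np.sin(np.radians(70.3)),0])
HD=down(74.3-90); BD=down(70.3-90)
SIL=np.array([.519,-.2913,0]); PORT=np.array([.5403,.1484,0])
E
python3 - <<'E'
from h import *
manip.move_ptp([.45,.15,.27],BD)
for i,(p) in enumerate([PORT-0.083*BY, PORT-0.04*BY+.05*np.array([BY[1],-BY[0],0])]):
    manip.move_l(list(p[:2])+[.27],max_speed=.2); manip.dwell(.2); snap("wrist",f"wp{i}")
    print([(np.round(r["at"],4).tolist(),round(r["confidence"],2)) for r in manip.look_for("wrist","port")])
manip.move_ptp(list(SIL[:2])+[.27],HD)
for i,(p) in enumerate([SIL, SIL-0.083*HY]):
    manip.move_l(list(p[:2])+[.27],max_speed=.2); manip.dwell(.2); snap("wrist",f"ws{i}")
    print([(np.round(r["at"],4).tolist(),round(r["confidence"],2)) for r in manip.look_for("wrist","silencer_mid")])
print(manip.current_time(),manip.current_qpos(),manip.current_force())
E
cat > m.py <<'E'
import cv2,numpy as np
cv2.imwrite("pics/mont.png",cv2.resize(np.vstack([np.hstack([cv2.imread(f"pics/{a}.png") for a in r]) for r in (("wp0","wp1"),("ws0","ws1"))]),(800,500),interpolation=cv2.INTER_AREA))
E
python3 m.py
```

```text
[([0.5479, 0.1896, 0.0634], 0.84), ([0.3552, 0.1807, 0.0472], 0.81), ([0.5511, -0.1605, 0.0567], 0.35)]
[([0.5641, 0.2074, 0.0683], 0.74), ([0.361, 0.1783, 0.0514], 0.64)]
[([0.5226, -0.2862, 0.1024], 0.56)]
[([0.5209, -0.2896, 0.1012], 0.88)]
7.6 [-7.15756020e-01  4.45167881e-01  1.41382154e+00  5.78475948e-05
  1.28246631e+00 -4.42771113e-01] [-0.32980469  0.25465461 -0.84887064]
```

View pics/mont.png

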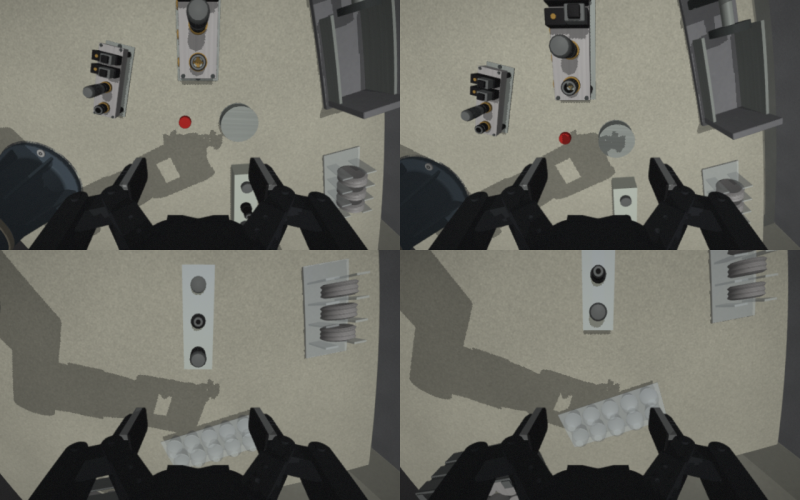

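The wrist pictures show the open fitting's bore at about (315,98) in wp0 and (272,140) in wp1 (full-resolution pixels). The silencer top is at about (316,165) in ws0 and (316,98) in ws1. Now I'll measure the circles.

Run:
```python
from fit import *
for s,c,z0,z1 in(("wp0",PORT,.09,.11),("wp1",PORT,.09,.11),("ws0",SIL,.095,.112),("ws1",SIL,.095,.112)):
    f=dict(np.load(f"pics/{s}.npz")); X=cloud(f)
    m=(np.hypot(X[...,0]-c[0],X[...,1]-c[1])<.03)&(X[...,2]>z0)&(X[...,2]<z1)
    P=X[m]; (a,b),r=cv2.minEnclosingCircle((P[:,:2]*1000).astype(np.float32)); mr=cv2.minAreaRect((P[:,:2]*1000).astype(np.float32))
    print(s,len(P),(round(a,1),round(b,1),round(r,1)),mr,"z",np.median(P[:,2]).round(4),P.mean(0).round(4))
    if s[1]=="p": print(rect(X,(0.567,0.215),0.125,0.055,0.07))
    else: print(rect(X,(0.537,-0.228),0.13,0.04,0.05))
    q=proj(f,[c[0],c[1],.103])[0].astype(int); print(q)
    cv2.imwrite(f"pics/{s}_c.png",cv2.resize(f["im"][max(q[1]-45,0):q[1]+45,q[0]-50:q[0]+50,::-1],(400,360),interpolation=cv2.INTER_CUBIC))
cv2.imwrite("pics/m2.png",np.hstack([cv2.imread(f"pics/{s}_c.png") for s in("wp0","wp1")]))
```

```text
wp0 365 (539.8, 148.4, 14.1) ((539.8218994140625, 148.3236846923828), (26.789779663085938, 26.696685791015625), 25.04261589050293) z 0.0992 [0.5398 0.1484 0.099 ]
(array([551.6, 181.3]), array([129.6,  70.9]), 70.5, 5496, np.float64(0.0617))
[316  98]
wp1 386 (539.6, 148.4, 14.4) ((539.9454345703125, 148.5421142578125), (27.866561889648438, 28.116252899169922), 21.263940811157227) z 0.0986 [0.5406 0.149  0.0984]
(array([558. , 200.4]), array([168.5,  70.6]), 70.4, 5020, np.float64(0.0618))
[269 140]
ws0 525 (519.8, -290.9, 14.9) ((519.7186279296875, -290.62835693359375), (29.20341682434082, 28.333154678344727), 74.70880126953125) z 0.1018 [ 0.5202 -0.2897  0.1012]
(array([ 537.4, -228.3]), array([200.3,  60.8]), 74.1, 6529, np.float64(0.0447))
[316 176]
ws1 641 (519.7, -290.9, 14.7) ((519.6135864257812, -290.8611145019531), (28.960222244262695, 28.140804290771484), 74.97624969482422) z 0.1018 [ 0.5198 -0.2908  0.1012]
(array([ 529.7, -256. ]), array([140.9,  61. ]), 74.4, 5267, np.float64(0.0447))
[316  99]
```

View pics/m2.png

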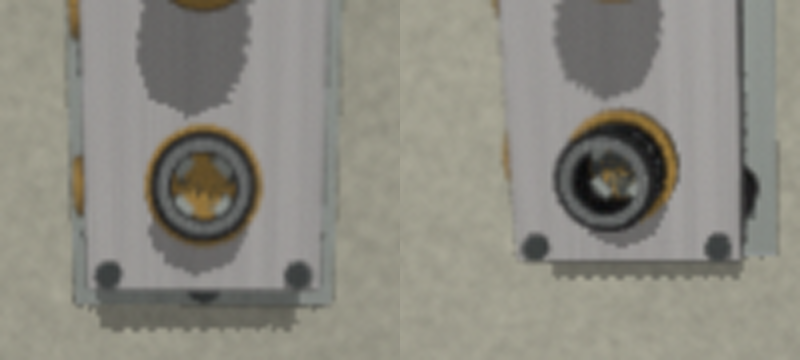

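Run:
```python
from h import *
S=[.5197,-.2909]
manip.move_l(S+[.16],HD,max_speed=.25)
manip.move_l(S+[.057],max_speed=.08)
f0=manip.current_force(); manip.set_gripper(0.0,90); 
print(manip.current_grip_width(),manip.current_force()-f0,manip.current_ee_pos())
manip.move_l(S+[.075],max_speed=.05); print(manip.current_force()-f0)
manip.move_l(S+[.25],max_speed=.2); manip.dwell(.3)
print(manip.current_grip_width(),manip.current_force(),manip.current_ee_pos(),manip.current_time())
snap("wrist","g0");snap("side","g1");snap("scene","g2")
```

```text
0.3308997108617784 [-0.96071647 -0.0850953   4.32384754] [ 0.51985957 -0.29101473  0.05735287]
[ 0.06960264 -0.05688835 -1.89611507]
0.32987971729668114 [-0.54482772  0.30288894 -0.82890125] [ 0.51957063 -0.29082508  0.24941075] 12.1333
```

View pics/g0.png

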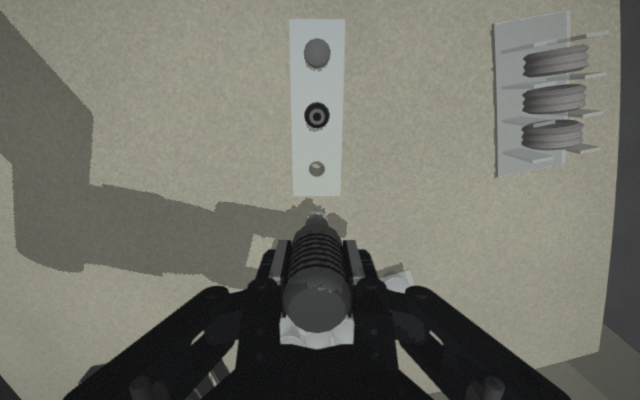

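View pics/g1.png

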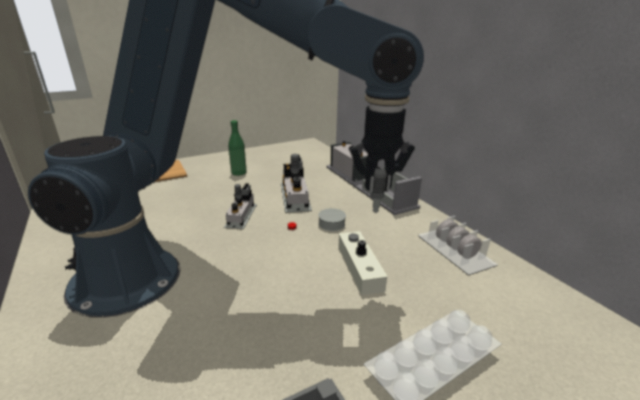

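The wrist view shows the silencer gripped, with its top at about (316,303) and its stem at (316,220). The hole at (316,169) is empty and the other two spares are in place. Next I'll measure how it sits in the hand.

Run:
```python
from h import *
f=dict(np.load("pics/g0.npz")); X=cloud(f); T=manip.current_tcp_rot(); p=manip.current_ee_pos(); print(T.round(3))
L=(X-p)@T
# along tool axis bands
for a in np.arange(-.052,.060,.006):
    m=(L[...,0]>=a)&(L[...,0]<a+.006)&(abs(L[...,1])<.014)&(abs(L[...,2])<.03)
    P=L[m]
    if len(P)>3: print(round(a,3),len(P),"y",np.percentile(P[:,1],[1,99]).round(4),"z",np.percentile(P[:,2],[1,50,99]).round(4))
top=(L[...,0]<-.041)&(L[...,0]>-.056)&(np.hypot(L[...,1],L[...,2])<.022)
P=L[top]; print(len(P), P.mean(0).round(4), cv2.minAreaRect((P[:,1:]*1000).astype(np.float32)),np.median(P[:,0]))
A=np.c_[P[:,1:],np.ones(len(P))]; print("top plane slopes",np.linalg.lstsq(A,P[:,0],rcond=None)[0])
```

```text
[[-0.     0.963 -0.271]
 [ 0.    -0.271 -0.963]
 [-1.    -0.    -0.   ]]
-0.052 10 y [-0.0028  0.0075] z [-0.0056 -0.0006  0.0036]
-0.046 2838 y [-0.0127  0.0133] z [-0.0135 -0.0036  0.0107]
-0.04 645 y [-0.0139  0.0138] z [-0.0151 -0.0126  0.0062]
-0.034 505 y [-0.0138  0.0135] z [-0.0155 -0.0132 -0.0054]
-0.028 391 y [-0.0139  0.0135] z [-0.0154 -0.0131 -0.0057]
-0.022 332 y [-0.0138  0.0135] z [-0.0154 -0.0131 -0.0056]
-0.016 293 y [-0.0138  0.0139] z [-0.0154 -0.0133 -0.0056]
-0.01 296 y [-0.0138  0.0138] z [-0.0155 -0.0133 -0.0059]
-0.004 224 y [-0.0138  0.0136] z [-0.0154 -0.013  -0.0057]
0.002 226 y [-0.0134  0.0136] z [-0.015  -0.013  -0.0048]
0.008 126 y [-0.0133  0.0135] z [-0.0152 -0.0132 -0.005 ]
0.026 52 y [-0.0055  0.0063] z [-0.0082 -0.0074 -0.005 ]
0.032 72 y [-0.0068  0.0074] z [-0.0081 -0.007  -0.0033]
0.038 25 y [-0.0073  0.0074] z [-0.008  -0.0065 -0.0021]
0.044 77 y [-0.0071  0.0079] z [-0.0073 -0.0053 -0.0006]
3144 [-0.0448  0.0002 -0.0037] ((0.6529979705810547, -1.1638555526733398), (26.711029052734375, 37.27679443359375), 86.40724182128906) -0.044399616284618464
top plane slopes [ 0.01480667  0.08826989 -0.04448692]
```

Run:
```python
from h import *
B=down(70.4-90); P=[.5398,.1484]
manip.move_l(P+[.25],B,max_speed=.3)
manip.move_l(P+[.165],max_speed=.15); manip.dwell(.3)
f0=np.mean([manip.current_force() for _ in range(3)],0); np.save("f0.npy",f0); print("f0",f0,manip.current_ee_pos())
snap("wrist","i0"); snap("scene","i1")
for z in (.154,.150,.146,.140,.132,.127):
    manip.move_l(P+[z],max_speed=.03); f=manip.current_force()-f0; print(z,f.round(2),manip.current_ee_pos().round(4))
    if abs(f).max()>4: break
print(manip.current_time())
```

```text
f0 [ 0.54683303 -0.2050893  -1.32002958] [0.54003673 0.1484616  0.16560516]
0.154 [-0.43 -0.22  0.61] [0.5398 0.1484 0.1538]
0.15 [ 0.18 -0.33  0.59] [0.5397 0.1484 0.1498]
0.146 [-0.42  0.23  1.26] [0.5397 0.1484 0.1457]
0.14 [-0.53  1.31 -0.14] [0.5397 0.1484 0.1397]
0.132 [0.11 0.62 0.83] [0.5397 0.1484 0.1318]
0.127 [-0.8  -0.72  0.27] [0.5397 0.1484 0.1268]
17.1833
```

View pics/i0.png

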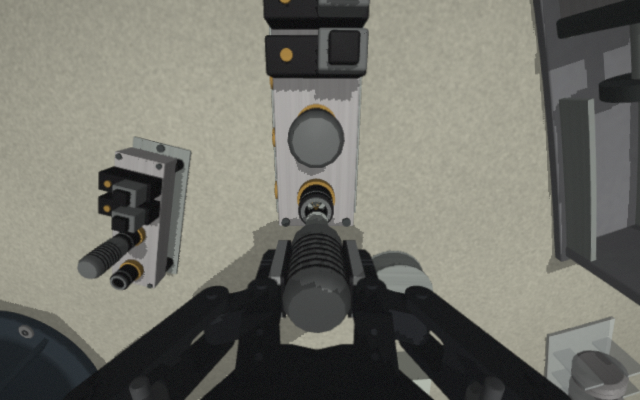

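The picture shows the stem over the bore at (316,205). The stem has since entered the bore freely, with forces under 1.5 N. Now I'll push in force-guarded steps.

```bash
cat > push.py <<'E'
from h import *
P=[.5398,.1484]; f0=np.load("f0.npy")
def F(n=4):
    a=[]
    for _ in range(n): a.append(manip.current_force()-f0); manip.dwell(.02)
    return np.mean(a,0)
E
python3 - <<'E'
from push import *
z=.1265; pk=0
while z>.1005:
    manip.move_l(P+[z],max_speed=.02); f=F(); e=manip.current_ee_pos()
    print(round(z,4),f.round(1),e.round(4)[2],"tcp-stop if block=F/2.5: tip",round((e[2]-.0504-.066)*1e3+f[2]/2.5,2))
    pk=max(pk,f[2])
    if f[2]>18.5: print("limit");break
    if pk>8 and f[2]<pk-3: print("drop",pk);break
    z-=.0015 if f[2]<3 else .0007
print(manip.current_time())
E
```

```text
0.1265 [-0.3  0.1  0.4] 0.1265 tcp-stop if block=F/2.5: tip 10.31
0.125 [-1.2 -0.1  0.7] 0.125 tcp-stop if block=F/2.5: tip 8.84
0.1235 [-1.   0.4  1. ] 0.1235 tcp-stop if block=F/2.5: tip 7.46
0.122 [-1.   0.5  0.9] 0.122 tcp-stop if block=F/2.5: tip 5.92
0.1205 [-1.   0.4  2.7] 0.1206 tcp-stop if block=F/2.5: tip 5.3
0.119 [-1.  -0.4  4.8] 0.1192 tcp-stop if block=F/2.5: tip 4.66
0.1183 [-1.3  0.3  6.7] 0.1184 tcp-stop if block=F/2.5: tip 4.71
0.1176 [-1.4  0.2  6.8] 0.1178 tcp-stop if block=F/2.5: tip 4.09
0.1169 [-1.1 -0.1  8.3] 0.1172 tcp-stop if block=F/2.5: tip 4.12
0.1162 [-1.   0.5  8.9] 0.1166 tcp-stop if block=F/2.5: tip 3.76
0.1155 [-1.5  0.3  9.9] 0.116 tcp-stop if block=F/2.5: tip 3.56
0.1148 [-2.2  0.  10.4] 0.1154 tcp-stop if block=F/2.5: tip 3.17
0.1141 [-1.8  0.1 12. ] 0.1148 tcp-stop if block=F/2.5: tip 3.19
0.1134 [-2.4 -0.1 13. ] 0.1142 tcp-stop if block=F/2.5: tip 2.98
0.1127 [-1.   0.3  8.5] 0.1131 tcp-stop if block=F/2.5: tip 0.07
drop 13.02279204962042
21.9333
```

The jaws snapped at about 13 N. I'll press a little more to confirm it's home, then tug.

Run:
```python
from push import *
def st(z):
    manip.move_l(P+[z],max_speed=.02); f=F(6); e=manip.current_ee_pos()
    print(round(z,4),f.round(1),e.round(4)[2],"tip",round((e[2]-.1164)*1e3+f[2]/2.5,2)); return f[2]
for z in (.1118,.111,.1102): 
    if st(z)>14.5: break
manip.dwell(.3); snap("scene","p0"); snap("side","p1")
print("grip",manip.current_grip_width())
for z in (.113,.115,.1165,.118,.119,.1200,.1206,.1212,.1218,.1224,.123):
    if st(z)<-8: break
manip.dwell(.3); print(F(6),manip.current_time(),manip.current_grip_width())
snap("scene","p2"); snap("side","p3")
```

```text
0.1118 [-1.4  0.2  9.8] 0.1123 tip -0.15
0.111 [-1.6  0.2 11.7] 0.1116 tip -0.06
0.1102 [-2.6  0.2 13.3] 0.111 tip -0.03
grip 0.32980437436578325
0.113 [-0.3  0.1  7.6] 0.1134 tip -0.01
0.115 [1.1 0.  4.1] 0.115 tip 0.23
0.1165 [-0.9  0.1  1. ] 0.1162 tip 0.18
0.118 [-0.9  0.1  0.4] 0.118 tip 1.71
0.119 [-0.2  0.1 -2.1] 0.1189 tip 1.62
0.12 [-0.7  0.5 -4.3] 0.1199 tip 1.71
0.1206 [-0.4  0.3 -5.9] 0.1205 tip 1.72
0.1212 [-0.1  0.3 -7.4] 0.1211 tip 1.74
0.1218 [ 0.2  0.3 -8.7] 0.1217 tip 1.83
[-0.83599169  0.40989708 -8.96038381] 26.975 0.3307024455388734
```

The lock holds: pulling 9 N, the stem rose 1.6 mm in the fitting and the block lifted about 3.5 mm. Now I'll settle it home and release.

Run:
```python
from push import *
for z in (.1185,.1164,.1145,.1162):
    manip.move_l(P+[z],max_speed=.02); f=F(6); e=manip.current_ee_pos(); print(z,f.round(1),"tip",round((e[2]-.1164)*1e3+f[2]/2.5,2))
manip.set_gripper(1.0); manip.dwell(.2); print(manip.current_grip_width(),F())
manip.move_l(P+[.27],max_speed=.15)
Q=np.array(P)-0.06*BY[:2]; manip.move_l(list(Q)+[.29],max_speed=.2); manip.dwell(.3)
snap("wrist","e0");snap("scene","e1");snap("side","e2");print(manip.current_time())
from fit import rect
for s in("e0","e1","e2"):
    X=cloud(dict(np.load(f"pics/{s}.npz")))
    for n,c in(("new",(.5398,.1484)),("taken",(.561,.2077))):
        m=(np.hypot(X[...,0]-c[0],X[...,1]-c[1])<.022)&(X[...,2]>.148)&(X[...,2]<.18); Q=X[m]
        if len(Q)>5: print(s,n,len(Q),"topz",np.percentile(Q[:,2],[50,80,95]).round(4),cv2.minAreaRect((Q[Q[:,2]>.155][:,:2]*1000).astype(np.float32)))
    print(s,"block top",rect(X,(.567,.215),.125,.055,.07)[-1],"holder",rect(X,(.537,-.228),.13,.04,.05))
a=[cv2.imread(f"pics/{s}.png") for s in("e0","e1","e2")]; cv2.imwrite("pics/e.png",cv2.resize(np.vstack([np.hstack(a[:2]),np.hstack([a[2],a[2]*0])]),(800,500),interpolation=cv2.INTER_AREA))
```

```text
0.1185 [-1.3 -0.  -1.9] tip 1.71
0.1164 [-1.   0.2  0.2] tip 0.26
0.1145 [-0.5  0.3  4.2] tip 0.1
0.1162 [-0.3  0.1  1. ] tip 0.1
0.9981452942146761 [-0.49454336 -0.07482182  1.14727514]
31.5
e0 new 835 topz [0.1603 0.1613 0.162 ] ((540.2267456054688, 148.44619750976562), (29.19150161743164, 28.87955665588379), 82.84554290771484)
e0 taken 1015 topz [0.1603 0.1612 0.162 ] ((561.079833984375, 207.41207885742188), (29.220478057861328, 28.78723907470703), 26.935617446899414)
e0 block top 0.0614 holder (array([ 543.6, -208.1]), array([160.7,  61.3]), 74.4, 1782, np.float64(0.0446))
e1 new 94 topz [0.1606 0.1624 0.1637] ((541.7817993164062, 148.4600372314453), (25.3145694732666, 27.530010223388672), 78.64788818359375)
e1 taken 102 topz [0.1602 0.1625 0.1638] ((562.5352172851562, 208.87747192382812), (25.334135055541992, 26.0390682220459), 59.374847412109375)
e1 block top 0.0624 holder (array([ 537.6, -228.4]), array([203.9,  62.7]), 73.6, 694, np.float64(0.046))
e2 new 50 topz [0.1575 0.1603 0.1611] ((535.9248046875, 142.42506408691406), (21.780864715576172, 25.301197052001953), 63.784568786621094)
e2 taken 48 topz [0.1571 0.1602 0.1616] ((559.2539672851562, 202.01156616210938), (24.430814743041992, 21.872703552246094), 13.840725898742676)
e2 block top 0.0615 holder (array([ 535.9, -230.4]), array([203.6,  61.4]), 74.0, 978, np.float64(0.0451))
```

View pics/e.png

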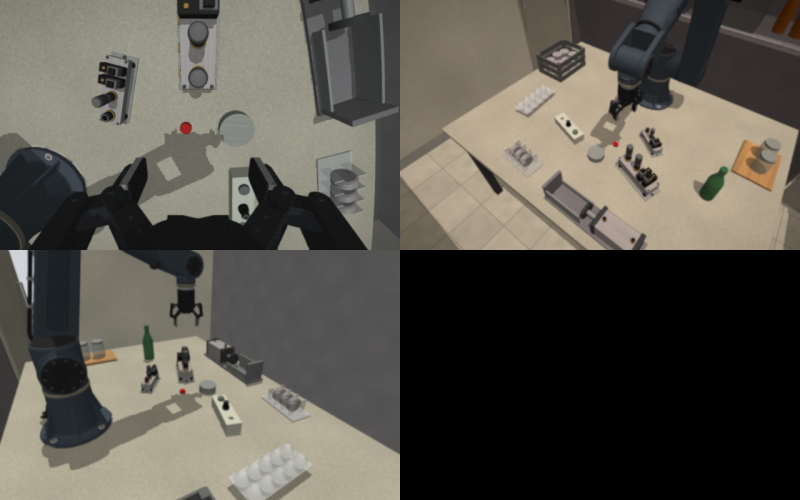

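The wrist view shows the new silencer, at about (316,123) in full-resolution pixels, standing next to the fitted one at the same height. The gripper is clear and nothing else looks disturbed. Handing in.

```bash
python3 -c "
from bench import manip
manip.sign_off()"
```

```text
the job is handed in; nothing more can be done
```

The tall silencer is locked and fully home in the open fitting on the 230 mm valve block, and the job is handed in. It took about 31.5 s of the 58 s allowed; the sign-off reports no verdict.

- **Push:** the collet snapped at about 13 N. I then pressed to 13.3 N, so by the feet's stiffness the block went down about 5 mm, well short of the 10 mm limit. The tip read within 0.2 mm of the stop.
- **Tug:** I pulled up with about 9 N, which lifts the block about 3.5 mm. The stem rose about 1.7 mm in the fitting and held. I then pushed it back home with about 4 N, let go and backed away.
- **Last checks:** the wrist camera put its top at 160.3 mm, the same as the identical silencer already fitted. It stood within about 0.5 mm of the fitting's axis. The block and holder were unchanged within camera noise, and the other spares and bystanders looked undisturbed in the pictures.
- **Disagreements:** camera heights read about 1.5–3 mm below the stated ones, the same for all objects. The side camera was several mm off in x and y. I relied on the wrist camera and the force readings for the fit.

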